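# Lay the high chair tray: each thing onto its matching pad

### The job

Lay the high chair tray for a meal: put the egg cup upright on the middle of the small round pad, the straw cup upright on the middle of the large round pad, the spoon lengthwise along the middle of the long narrow pad, and the lunch box, lid up, squarely on the middle of the rectangular pad (spoon and box may point either way). Set each one down on its pad rather than dropping it, and leave the puree jar and the teething ring where they are.

Things in the scene. Friction and masses are not known exactly. Their poses are not given: they have to be found in the camera images.
- egg_cup: White ceramic egg cup standing upright on the tray (tray top at z = 0.016 m), 64 mm tall, about 0.09 kg: round foot 44 mm across, thin stem, open bowl 50 mm across outside with straight sides from 38 to 64 mm above the foot's underside (the place to grip). Origin at the centre of its underside, z up. 
- straw_cup: Stainless steel straw cup standing upright on the tray: cylinder 58 mm across, steel up to 86 mm, white lid up to 98 mm, a short clear straw stub up to 118 mm. About 0.2 kg; grip it on its straight side, 60 to 85 mm above its underside so that the gripper body clears the straw. Origin at the centre of its underside, z up. 
- spoon: Pale pink toddler spoon lying flat on the tray, 134 mm long and 12 mm thick throughout: handle 14 mm wide, rounded bowl end 31 mm wide. About 0.04 kg. Origin on the underside at the middle of its length, under the handle (a good place to grip, across the handle); x runs along the spoon to the bowl, whose middle is 46 mm from the origin; z up.
- lunch_box: Small closed white lunch box with a brown wooden lid and a grey drawer front with a tiny knob on one end: 110 mm (x) by 55 mm (y) by 54 mm tall, one solid piece (lid and drawer stay shut), about 0.22 kg; knob and clasp stand out up to 7 mm from the two short ends; grip it across its 55 mm width. Origin at the centre of its underside, z up. The drawer is on the -x end.
- small_round_pad: Small round grey silicone pad, 66 mm across, with a thin white outline circle 47 mm across: the egg cup's place. Fixed to the tray, flat, 3 mm thick with no rim, top face at z = 0.019 m. Origin at the centre of its underside. 
- large_round_pad: Large round grey silicone pad, 92 mm across, with a thin white outline circle 62 mm across: the straw cup's place. Fixed to the tray, flat, 3 mm thick with no rim, top face at z = 0.019 m. Origin at the centre of its underside. 
- oblong_pad: Long narrow grey silicone pad with round ends, 160 by 54 mm, with a thin white outline of the same form: the spoon's place, bowl to either end. Fixed to the tray, flat, 3 mm thick with no rim, top face at z = 0.019 m. Origin at the centre of its underside. x runs along its length.
- rectangular_pad: Rectangular grey silicone pad, 132 by 82 mm, with a thin white outline 114 by 60 mm: the lunch box's place, drawer to either end. Fixed to the tray, flat, 3 mm thick with no rim, top face at z = 0.019 m. Origin at the centre of its underside. x runs along its length.
- puree_jar: Bystander: small closed jar standing on the tray, 46 mm across and 62 mm tall, white cap and paper label. Not to be moved. Origin at the centre of its underside, z up. 
- teething_ring: Bystander: dark wooden teething ring lying flat on the tray, 68 mm across, hole 44 mm, 12 mm thick. Not to be moved. Origin at the centre of its underside, z up. 
There are look-alikes about, which are no part of the job. Leave any purple or yellow look-alike of the lunch_box alone.

How it is judged:
At the end, for the whole second after the job is handed in: Egg cup, straw cup, spoon and lunch box each rest, still, on their own pad: centre within 12 mm of the pad's in plan, underside 1 to 6 mm above the pad's underside, tilted under 0.1 rad; spoon and box along their pad's length within 0.21 rad, either way round (horizontal distance between egg_cup and small_round_pad below 0.012 m and z of egg_cup in the frame of small_round_pad between 0.001 and 0.006 m and angle between each of egg_cup, straw_cup, spoon, lunch_box's own z axis and vertical below 0.1 rad and linear speed of each of egg_cup, straw_cup, spoon, lunch_box below 0.02 m/s and horizontal distance between straw_cup and large_round_pad below 0.012 m and z of straw_cup in the frame of large_round_pad between 0.001 and 0.006 m and horizontal distance between spoon and oblong_pad below 0.012 m and z of spoon in the frame of oblong_pad between 0.001 and 0.006 m and angle between the x axis of spoon and the x axis of oblong_pad, either way round below 0.21 rad and horizontal distance between lunch_box and rectangular_pad below 0.012 m and z of lunch_box in the frame of rectangular_pad between 0.001 and 0.006 m and angle between the x axis of lunch_box and the x axis of rectangular_pad, either way round below 0.21 rad); the robot touches nothing.
It fails at once if the egg cup is let go in the air (its underside more than 25 mm above the tray) (height (world z) of egg_cup above 0.041 m and contact force between egg_cup and the fingers below 0.01 N).
It fails at once if the straw cup is let go in the air (its underside more than 25 mm above the tray) (height (world z) of straw_cup above 0.041 m and contact force between straw_cup and the fingers below 0.01 N).
It fails at once if the spoon is let go in the air (its underside more than 25 mm above the tray) (height (world z) of spoon above 0.041 m and contact force between spoon and the fingers below 0.01 N).
It fails at once if the lunch box is let go in the air (its underside more than 25 mm above the tray) (height (world z) of lunch_box above 0.041 m and contact force between lunch_box and the fingers below 0.01 N).
It fails at once if the puree jar or the teething ring is shifted by more than 25 mm (distance of any of puree_jar, teething_ring from where it was at the start of the episode above 0.025 m).
It also fails if it takes over 118 s, if anything falls off the work surface, if the arm or the gripper's body presses on something with over 40 N, if the wrist force passes 120 N, or if a joint passes its speed limit or range.

### The arm

A 7-joint arm with a two-finger parallel gripper is mounted at the origin on the work surface. World frame = base frame: x ahead of the robot, y to its left, z up, the work surface at z = 0. Lengths are in m, angles in rad, forces in N, time in s.
With the tool pointing down it reaches from about 0.4 to 0.9 m from the base axis. Payload 5.5 kg.
Tool frame: the origin (TCP) lies between the finger pads; the fingertips stand arm.tcp_to_tips ahead of it and the grasp point (between the pads) lies 8 mm behind it (arm.tcp_to_tips is the distance from the TCP to the fingertips, in m); z points along the fingers, y is the line along which they close (so a half turn about z gives the same grasp; the last joint's range is limited). The gripper opens to 85 mm and grips with 20 to 120 N. Pads are 22 mm wide; open, the fingers measure 114 mm over their backs; the gripper's body (76 mm by 85 mm) begins 54 mm behind the grasp point. The pads swing forward as they close: fully open they stand 13 mm farther back than shut.
Start: joints at [-0.949, 0.501, -0.427, 1.55, 0.221, 1.138, -0.21], TCP at [0.228, 0.609, 0.242] pointing down, gripper open.
Joint ranges: [-2.88, 2.88], [-0.31, 2.03], [-1.54, 1.56], [0.2, 2.42], [-1.41, 4.55], [0.19, 2.02], [-2.57, 2.57]. Speed limits (rad/s): [2.57, 2.57, 3.14, 3.14, 3.14, 3.14, 3.14].

### API

Orientations are given as a rotation vector (axis times angle).
In Python, from bench import arm gives the robot as it stands. The module is installed in compiled form; this text tells all that it offers.
- The arm moves only by the tool arm_command, never from a script. Its argument "series" is text: rows parted by semicolons, each of 7 numbers parted by spaces: the turn, a rotation vector about the tool's x, y, z in rad, then the shift along the tool's x, y, z in mm, then the opening, from 0 (shut) to 1 (fully open). In form: rx ry rz dx dy dz claw; .... A call has 1 to 5 rows; each row is the pose to reach, as a shift and turn from the pose commanded when the call began, along the tool's axes at that moment; what a row does not reach only later rows make up. A row lasts 1/12 s, in which the tool goes at most 41.7 mm and 7.16 degrees, less where a joint would pass 70% of its speed; a pose out of reach is approached as far as the arm can. A call with a gripper value outside its range is refused whole. The fingers move at their own pace and stop on an object; "grip_force" is the grip in N (left out, the last holds). Time passes only in rows, so rows that repeat a pose let the fingers close. It gives the time, the measured TCP pose, the force, the opening and the grip force at its end, in the units of the state.
- arm.read_state(): the state, without advancing time (a new reading comes with each control period).
- arm.camera(name): name is "side" or "top" or "wrist"; returns a dict with "image" (384x512x3 uint8, red, green, blue), "camera_matrix" (3x3 intrinsics, pixels), "camera_from_world" (4x4, takes a point from world to camera coordinates). Camera axes: x right, y up, looking along -z (the intrinsics and any distortion apply to the point x, -y, -z); pixel columns grow to the right and rows downward; lengths in m; the calibration is good to about 2 mm. A picture is of the moment at which its call begins. There is no depth.
- arm.finish_job(): hands the job in; it is judged then, once.
The state is a dict: "time_s": time; "joints": joint angles; "dq": joint speeds; "tau": joint torques, N m; "ee_pos": TCP position; "eef_rot": TCP orientation; "contact_force": force on the tool from outside, world axes, zero at the start; "wrist_torque": the same for the moment, N m; "width": opening from 0.0 (shut) to 1.0 (fully open); "grip_force": force on a finger pad.
Only numpy, scipy, OpenCV 4.12 (cv2) and the standard library are available. Lean on these libraries where they do the work, as an engineer would, in place of code of your own. Each camera call takes 0.05 s, during which the arm holds its last target. There are 200 camera calls.

## Working session

There is one attempt and no reset: what is moved stays moved. The work goes in short steps, Python scripts to look and compute and a tool call to move; the robot and the scene stay as the last step left them, time stands still between calls to the robot, and variables do not carry over. Pictures are saved under pics/ and viewed, at most 14 in all, crops included, and the job is handed in when it is done.

Besides the shell and the picture viewer there is one more tool, called after "Emit:" in YAML: its name, and indented under it one key for each argument. arm_command: Moves the arm, as the interface text tells. Its arguments: {"type":"object","properties":{"series":{"type":"string"},"grip_force":{"type":"number"}},"required":["series"]}

```bash
mkdir -p pics
cat > h.py <<'E'
import numpy as np,cv2
from bench import arm
from scipy.spatial.transform import Rotation as R
def snap(n,f):
    c=arm.camera(n); cv2.imwrite(f'pics/{f}.png',c['image'][:,:,::-1]); np.savez(f'pics/{f}.npz',K=c['camera_matrix'],T=c['camera_from_world'],im=c['image']); return c
def px2w(f,u,v,z):
    d=np.load(f'pics/{f}.npz');K,T=d['K'],d['T']
    r=np.linalg.solve(K,[u,v,1]);r=np.array([r[0],-r[1],-r[2]])
    Ri=T[:3,:3].T;o=-Ri@T[:3,3];w=Ri@r
    return o+w*(z-o[2])/w[2]
def w2px(f,p):
    d=np.load(f'pics/{f}.npz');c=d['T'][:3,:3]@p+d['T'][:3,3];q=d['K']@[c[0],-c[1],-c[2]];return q[:2]/q[2]
E
python3 - <<'E'
from h import *
for n in('top','side'):
    c=snap(n,n+'0');print(n,c['camera_matrix'].round(1).tolist(),c['camera_from_world'].round(3).tolist())
s=arm.read_state();print({k:np.round(v,4).tolist() for k,v in s.items()},arm.tcp_to_tips, R.from_rotvec(s['eef_rot']).as_matrix().round(3))
E
```

```text
top [[462.5, 0.0, 252.2], [0.0, 462.5, 181.0], [0.0, 0.0, 1.0]] [[0.086, -0.996, -0.003, -0.239], [0.976, 0.084, 0.2, -0.425], [-0.199, -0.02, 0.98, -1.387], [0.0, 0.0, 0.0, 1.0]]
side [[417.1, 0.0, 261.6], [0.0, 417.1, 194.8], [0.0, 0.0, 1.0]] [[-0.705, -0.709, 0.02, 0.148], [0.454, -0.43, 0.78, -0.328], [-0.544, 0.559, 0.625, -1.0], [0.0, 0.0, 0.0, 1.0]]
{'time_s': 0.1, 'joints': [-0.9488, 0.5017, -0.4268, 1.5513, 0.2208, 1.1383, -0.2103], 'dq': [0.0019, -0.0033, -0.0023, -0.0032, -0.0016, -0.001, -0.0007], 'tau': [-0.0112, -57.0809, -5.839, -28.1743, 0.0105, 0.0057, -0.0], 'ee_pos': [0.2281, 0.608, 0.2414], 'eef_rot': [-0.5605, -3.0908, 0.0027], 'contact_force': [-0.762, 0.161, -0.2211], 'wrist_torque': [0.0169, -0.0078, 0.0073], 'grip_force': 0.0, 'width': 1.0015} 0.011 [[-0.936  0.351 -0.001]
 [ 0.351  0.936 -0.002]
 [ 0.    -0.002 -1.   ]]
```

View pics/top0.png

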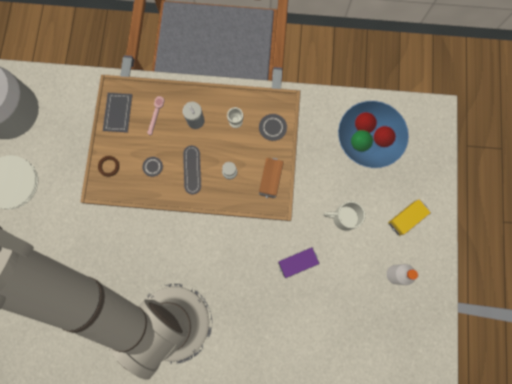

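View pics/side0.png

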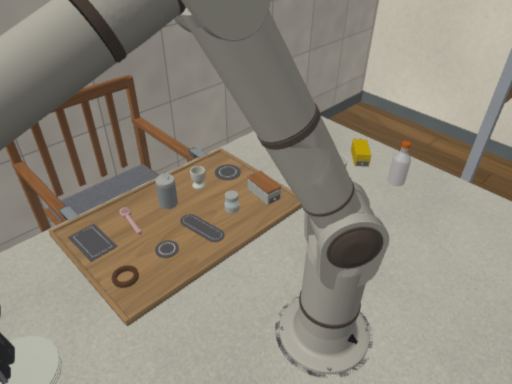

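The top view shows the rectangular pad at (118,112), spoon (156,115), straw cup (193,112), egg cup (235,116) and large pad (272,127). It also shows the ring (108,166), small pad (152,166), oblong pad (192,169), jar (229,170) and lunch box (271,177). The side view agrees with this. Next I'll enlarge the image to pick pixels.

Run:
```python
from h import *
im=np.load('pics/top0.npz')['im'][75:225,80:305,::-1]
im=cv2.resize(im,None,fx=3.5,fy=3.5,interpolation=cv2.INTER_CUBIC)
cv2.imwrite('pics/crop.png',im)
# grey pads segmentation + others
hsv=cv2.cvtColor(np.load('pics/top0.npz')['im'],cv2.COLOR_RGB2HSV)
def seg(name,m,z,box=(75,225,80,305),amin=60):
    mm=np.zeros(m.shape,np.uint8);a,b,c,d=box;mm[a:b,c:d]=m[a:b,c:d]*255
    mm=cv2.morphologyEx(mm,cv2.MORPH_CLOSE,np.ones((5,5)))
    n,l,s,ce=cv2.connectedComponentsWithStats(mm)
    for i in range(1,n):
        if s[i,4]<amin: continue
        ys,xs=np.where(l==i);P=np.array([px2w('top0',x,y,z)[:2] for x,y in zip(xs,ys)])
        hull=(P*1000).astype(np.float32);r=cv2.minAreaRect(hull)
        print(name,ce[i].round(1),s[i,4],'mean',P.mean(0).round(4),'rect',np.round(r[0],1),np.round(r[1],1),round(r[2],1))
h,s,v=[hsv[...,i].astype(int) for i in range(3)]
seg('grey',(s<60)&(v<130),.019)
seg('white',(s<50)&(v>150),.05,amin=30)
seg('pink',((h>165)|(h<8))&(s>30)&(v>190),.028,amin=20)
print(hsv[177,271],hsv[115,156],hsv[150,250])
```

```text
grey [247.   76.3] 166 mean [ 0.7984 -0.1536] rect [ 794.2 -133.9] [ 14.1 204.3] 4.9
grey [117.  112.1] 925 mean [0.6388 0.2555] rect [639.3 255.6] [129.   79.2] 1.2
grey [195.6 121.6] 163 mean [ 0.6283 -0.0022] rect [629.5  -1.8] [46.1 55.8] 26.6
grey [272.5 126.8] 568 mean [ 0.6322 -0.2506] rect [ 633.3 -250.6] [84.2 87. ] 4.9
grey [191.7 169.6] 722 mean [ 0.4694 -0.0072] rect [470.5  -8.1] [152.9  50.4] 6.6
grey [152.1 166.1] 295 mean [0.4698 0.1188] rect [470.3 117.9] [58.5 60.6] 4.9
white [ 86.3 115.9] 1263 mean [0.6087 0.3404] rect [553.4 320.7] [394.   61.2] 9.2
white [212.7  79.4] 746 mean [ 0.7645 -0.046 ] rect [765.6  -8.4] [ 22.5 459.8] 0.0
white [206.1 198. ] 3992 mean [ 0.3801 -0.0679] rect [523.1 -14.7] [457.1 691. ] 4.9
white [191.4 110.1] 244 mean [0.6551 0.0105] rect [655.5  10.3] [53.5 54.4] 4.9
white [234.9 117.5] 203 mean [ 0.6423 -0.1293] rect [ 642.5 -129.6] [63.2 44.4] 5.2
white [228.4 168.4] 141 mean [ 0.4762 -0.1248] rect [ 477.3 -124.6] [39.2 41.6] 14.6
pink [152.8 117.9] 61 mean [0.6261 0.135 ] rect [626.9 135.4] [ 8.7 99.6] 83.9
[ 13 149 156] [  4  59 160] [ 16 117 157]
```

View pics/crop.png

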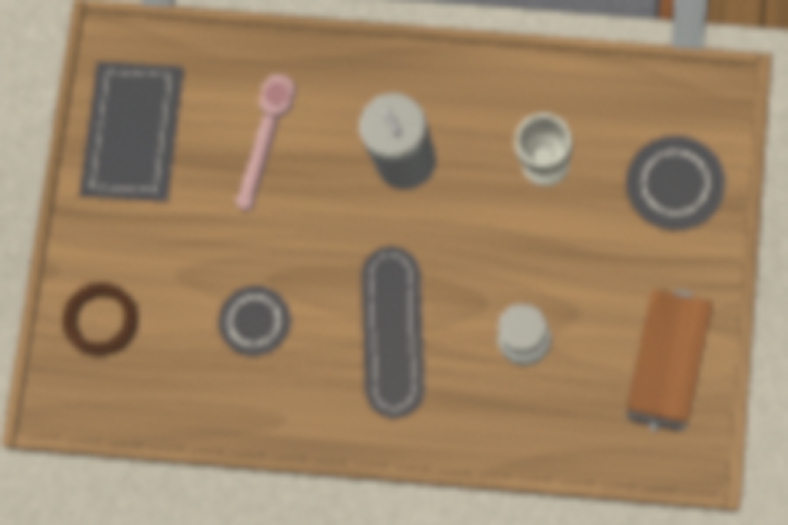

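```bash
cat >> h.py <<'E'
def plan(p,psi=None):
    """p world target; psi deg = heading of tool y. prints rel rz and shift (mm, tool axes)"""
    s=arm.read_state();M=R.from_rotvec(s['eef_rot']).as_matrix();h=np.degrees(np.arctan2(M[1,1],M[0,1]))
    ch=np.radians(h);A=np.array([[-np.sin(ch),np.cos(ch),0],[np.cos(ch),np.sin(ch),0],[0,0,-1.]])  # cols x,y,z with tool down
    A=np.array([[-np.sin(ch),np.cos(ch),0],[np.cos(ch),np.sin(ch),0],[0,0,-1]])
    d=A.T@(np.array(p)-s['ee_pos'])*1000
    rz=0 if psi is None else -np.radians((psi-h+90)%180-90)
    print('t',round(s['time_s'],2),'pos',np.round(s['ee_pos'],4),'yaw',round(h,2),'tilt',np.round(M[:2,2],3),'w',round(s['width'],3),'gf',round(s['grip_force'],1),'F',np.round(s['contact_force'],1),'| rz',round(rz,3),'d',np.round(d,1))
E
python3 - <<'E'
from h import *
f=lambda x,y,z:px2w('top0',80+(x+.5)/3.5-.5,75+(y+.5)/3.5-.5,z)[:2].round(4)
print('egg',f(544,142,.080),'straw',f(392,125,.114))
a,b=f(276,94,.028),f(242,206,.028);print('spoon',a,b,np.degrees(np.arctan2(*(a-b)[::-1])))
c=[f(655,289,.07),f(712,301,.07),f(687,420,.07),f(628,408,.07)];print('box',c,np.mean(c,0),np.degrees(np.arctan2(*((c[0]+c[1]-c[2]-c[3]))[::-1])))
d=[f(*q,.019) for q in((98,63),(183,68),(167,200),(80,194))];print('rect',np.mean(d,0),np.degrees(np.arctan2(*((d[0]+d[1]-d[2]-d[3]))[::-1])))
o=[f(390,247,.019),f(394,416,.019)];print('obl',o,np.degrees(np.arctan2(*(o[0]-o[1])[::-1])))
plan([.625,.136,.20],86)
E
```

```text
egg [ 0.6394 -0.1314] straw [ 0.6316 -0.0013]
spoon [0.6829 0.1238] [0.573 0.141] -8.894971962913145
box [array([ 0.5166, -0.2401]), array([ 0.5101, -0.2905]), array([ 0.4031, -0.2768]), array([ 0.4092, -0.2254])] [ 0.45975 -0.2582 ] -7.545624747381704
rect [0.63915 0.2545 ] 1.2482708131242006
obl [array([0.5485, 0.0036]), array([ 0.3932, -0.0176])] 7.77339769751258
t 0.1 pos [0.2281 0.608  0.2414] yaw 69.44 tilt [-0.001 -0.002] w 1.001 gf 0.0 F [-0.8  0.2 -0.2] | rz -0.289 d [-537.4 -302.6   41.4]
```

Emit:
arm_command:
  series: "0 0 0 -34 -19 0 1; 0 0 0 -68 -38 0 1; 0 0 0 -103 -57 0 1; 0 0 0 -137 -76 0 1; 0 0 0 -172 -95 0 1"
  grip_force: 40

```text
time_s: 0.52
ee_pos: [0.3564, 0.4575, 0.2418]
eef_rot: [-0.56, -3.091, 0.001]
contact_force: [0.9, 0.5, -0.4]
width: 0.999
grip_force: 0.0
```

Emit:
arm_command:
  series: "0 0 0 -34 -19 0 1; 0 0 0 -68 -38 0 1; 0 0 0 -103 -57 0 1; 0 0 0 -137 -76 0 1; 0 0 0 -172 -95 0 1"

```text
time_s: 0.93
ee_pos: [0.4842, 0.3081, 0.2421]
eef_rot: [-0.56, -3.091, 0.001]
contact_force: [-0.5, 0.7, 0.6]
width: 0.998
grip_force: 0.0
```

Emit:
arm_command:
  series: "0 0 0 -34 -19 0 1; 0 0 0 -68 -38 0 1; 0 0 0 -103 -57 0 1; 0 0 0 -137 -76 0 1; 0 0 0 -172 -95 0 1"

```text
time_s: 1.35
ee_pos: [0.6119, 0.1589, 0.242]
eef_rot: [-0.56, -3.091, 0.0]
contact_force: [0.1, 0.3, -0.7]
width: 1.002
grip_force: 0.0
```

Emit:
arm_command:
  series: "0 0 -0.1 -20 -10 15 1; 0 0 -0.2 -35 -18 40 1; 0 0 -0.202 -35 -18 40 0.5; 0 0 -0.202 -35 -18 40 0.5"

```text
time_s: 1.68
ee_pos: [0.6364, 0.1298, 0.1998]
eef_rot: [-0.252, -3.126, 0.002]
contact_force: [-0.6, 0.2, -0.3]
width: 0.751
grip_force: 0.0
```

Run:
```python
from h import *
snap('wrist','w1')
plan([.638,.131,.2],81.1)
print(w2px('w1',np.array([.638,.131,.028])))
```

```text
t 1.73 pos [0.6368 0.132  0.2015] yaw 80.9 tilt [-0.003  0.001] w 0.664 gf 0.0 F [ 0.1 -0.1  0.7] | rz -0.004 d [-1.4 -0.8  1.5]
[255.8901627 174.9802498]
```

View pics/w1.png

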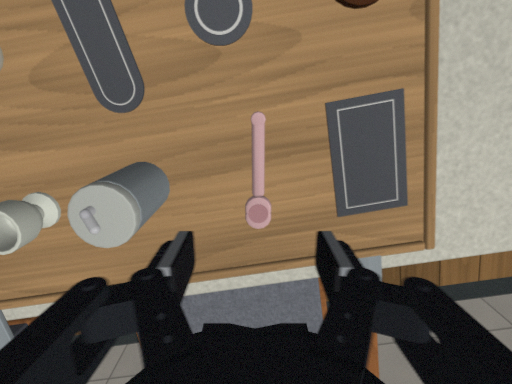

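The spoon's bowl is at (258,211) and its handle end at (259,114). The rectangular pad's corners are (326,103), (404,90), (408,206) and (337,216).

Run:
```python
from h import *
f=lambda u,v,z:px2w('w1',u,v,z)[:2]
a,b=f(258,228,.022),f(259,113,.022);u=(a-b);print('spoon',(a+b)/2,np.linalg.norm(u),np.degrees(np.arctan2(u[1],u[0])))
a=f(258.5,211,.028);print(a-.046*u/np.linalg.norm(u))
d=[f(*q,.019) for q in((326,103),(404,90),(408,206),(337,216))];print('rect',np.mean(d,0),np.degrees(np.arctan2(*((d[2]+d[3]-d[0]-d[1]))[::-1])))
m=(a+b)/2
```

```text
spoon [0.63868999 0.13385499] 0.1327567952513814 -9.50303842483446
[0.63516503 0.13477037]
rect [0.64010936 0.25855832] 0.9610947034144623
```

Emit:
arm_command:
  series: "0 0 0.007 0 2 40 0.5; 0 0 0.007 0 2 80 0.5; 0 0 0.007 0 2 120 0.5; 0 0 0.007 0 2 155 0.5; 0 0 0.007 0 2 170 0.5"

```text
time_s: 2.15
ee_pos: [0.6346, 0.1353, 0.0289]
eef_rot: [-0.254, -3.126, 0.001]
contact_force: [-0.8, -0.0, -0.6]
width: 0.499
grip_force: 0.0
```

Emit:
arm_command:
  series: "0 0 0 0 0 2 0.3; 0 0 0 0 0 2 0; 0 0 0 0 0 2 0; 0 0 0 0 0 2 0; 0 0 0 0 0 2 0"

```text
time_s: 2.57
ee_pos: [0.6399, 0.134, 0.0329]
eef_rot: [0.257, 3.127, 0.002]
contact_force: [-0.6, 0.9, -0.5]
width: 0.147
grip_force: 41.7
```

Emit:
arm_command:
  series: "0 0 0 0 0 0 0; 0 0 0 0 0 0 0; 0 0 0 0 0 0 0; 0 0 0 0 0 0 0; 0 0 0 0 0 0 0"

```text
time_s: 2.98
ee_pos: [0.6395, 0.1337, 0.0323]
eef_rot: [0.257, 3.128, 0.001]
contact_force: [-1.3, -0.4, 6.9]
width: 0.145
grip_force: 42.6
```

Emit:
arm_command:
  series: "0 0 0 0 0 -20 0; 0 0 0 0 0 -60 0; 0 0 0 0 0 -100 0; 0 0 0 0 0 -140 0; 0 0 0 0 0 -170 0"

```text
time_s: 3.4
ee_pos: [0.639, 0.1337, 0.2045]
eef_rot: [0.257, 3.127, 0.002]
contact_force: [0.7, 0.3, 0.4]
width: 0.145
grip_force: 41.8
```

Run:
```python
from h import *
plan([.4705,-.007,.2],97.2)
```

```text
t 3.4 pos [0.639  0.1337 0.2045] yaw 80.61 tilt [0.004 0.001] w 0.145 gf 41.8 F [0.7 0.3 0.4] | rz -0.29 d [ 143.3 -166.3    4.5]
```

Emit:
arm_command:
  series: "0 0 0 25 -29 0 0; 0 0 0 50 -58 0 0; 0 0 0 75 -87 0 0; 0 0 0 100 -116 0 0; 0 0 0 122 -142 0 0"

```text
time_s: 3.82
ee_pos: [0.4924, 0.0116, 0.2006]
eef_rot: [0.258, 3.131, -0.001]
contact_force: [-0.5, -0.1, -0.0]
width: 0.147
grip_force: 41.8
```

Emit:
arm_command:
  series: "0 0 -0.1 21 -24 10 0; 0 0 -0.2 21 -24 30 0; 0 0 -0.29 21 -24 60 0; 0 0 -0.29 21 -24 60 0; 0 0 -0.29 21 -24 60 0"

```text
time_s: 4.23
ee_pos: [0.4687, -0.0071, 0.1398]
eef_rot: [0.194, -3.133, -0.001]
contact_force: [1.3, 0.2, 0.2]
width: 0.146
grip_force: 41.7
```

Run:
```python
from h import *
snap('wrist','w2')
plan([.4705,-.007,.05],97.2)
```

```text
t 4.28 pos [ 0.4701 -0.0068  0.1409] yaw 97.08 tilt [-0.  0.] w 0.149 gf 41.7 F [ 0.2  0.2 -1.1] | rz -0.002 d [-0.4 -0.2 90.9]
```

View pics/w2.png

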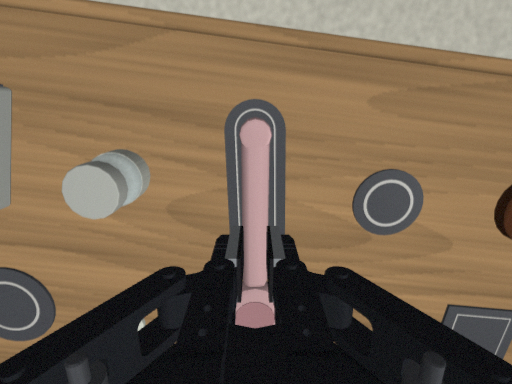

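The spoon is held along the oblong pad. The pad's top end is at (255,99) with sides at columns 226 and 285. The spoon's handle tip is at (256,119), and the small pad is at (388,202).

Run:
```python
from h import *
f=lambda u,v,z:px2w('w2',u,v,z)[:2].round(4)
e=f(255,99,.019);c=f(255.5,160,.019);print('end',e,'axis pt',c,np.degrees(np.arctan2(*(c-e)[::-1])))
h=np.radians(7.2);print('pad c',e+.08*np.array([np.cos(h),np.sin(h)]))
zs=.1409-.0323+.016
t=f(256,119,zs+.006);print('tip',t,'spoon c',t+.067*np.array([np.cos(h),np.sin(h)]),f(256,170,zs+.012))
print('small',f(388,202,.019))
```

```text
end [ 0.3915 -0.0158] axis pt [ 0.4438 -0.0089] 7.5156939541157115
pad c [ 0.47086918 -0.00577334]
tip [ 0.4025 -0.0142] spoon c [ 0.46897168 -0.00580267] [ 0.4263 -0.0113]
small [0.4685 0.1208]
```

Emit:
arm_command:
  series: "0 0 0 -1 0 40 0; 0 0 0 -1 0 75 0; 0 0 0 -1 0 95 0; 0 0 0 -1 0 103 0; 0 0 0 -1 0 103 0"

```text
time_s: 4.7
ee_pos: [0.471, -0.0065, 0.0369]
eef_rot: [0.197, -3.134, -0.0]
contact_force: [0.5, 0.9, 0.3]
width: 0.146
grip_force: 41.8
```

Emit:
arm_command:
  series: "0 0 0 0 0 1 0; 0 0 0 0 0 2 0; 0 0 0 0 0 2 0"

```text
time_s: 4.95
ee_pos: [0.4724, -0.0069, 0.0368]
eef_rot: [-0.197, 3.132, -0.001]
contact_force: [0.5, 1.1, -0.6]
width: 0.145
grip_force: 41.8
```

Emit:
arm_command:
  series: "0 0 0 0 0 1 0; 0 0 0 0 0 2 0; 0 0 0 0 0 2 0"

```text
time_s: 5.2
ee_pos: [0.4721, -0.007, 0.0352]
eef_rot: [-0.198, 3.133, -0.001]
contact_force: [-3.3, 0.3, 14.6]
width: 0.147
grip_force: 43.5
```

Emit:
arm_command:
  series: "0 0 0 0 0 0 0.2; 0 0 0 0 0 0 0.3; 0 0 0 0 0 0 0.4; 0 0 0 0 0 0 0.4; 0 0 0 0 0 0 0.4"

```text
time_s: 5.62
ee_pos: [0.4708, -0.007, 0.0332]
eef_rot: [0.198, -3.135, -0.0]
contact_force: [1.1, 0.5, 0.0]
width: 0.397
grip_force: 0.0
```

Emit:
arm_command:
  series: "0 0 0 0 0 -10 0.4; 0 0 0 0 0 -40 0.4; 0 0 0 0 0 -80 0.6; 0 0 0 0 0 -120 1; 0 0 0 0 0 -160 1"

```text
time_s: 6.03
ee_pos: [0.4701, -0.0066, 0.1954]
eef_rot: [0.199, -3.134, -0.001]
contact_force: [0.5, -0.4, 0.4]
width: 0.812
grip_force: 0.0
```

Run:
```python
from h import *
plan([.637,-.131,.2],90)
```

```text
t 6.03 pos [ 0.4701 -0.0066  0.1954] yaw 97.26 tilt [-0.001  0.   ] w 0.812 gf 0.0 F [ 0.5 -0.4  0.4] | rz 0.127 d [-149.8 -144.4   -4.6]
```

Emit:
arm_command:
  series: "0 0 0 -29 -28 0 1; 0 0 0 -58 -56 0 1; 0 0 0 -87 -84 0 1; 0 0 0 -116 -112 0 1; 0 0 0 -145 -140 0 1"

```text
time_s: 6.45
ee_pos: [0.6335, -0.1289, 0.1944]
eef_rot: [-0.198, 3.135, -0.0]
contact_force: [0.2, -0.0, -1.0]
width: 1.0
grip_force: 0.0
```

Emit:
arm_command:
  series: "0 0 0.1 -5 -4 0 1; 0 0 0.127 -5 -4 0 1; 0 0 0.127 -5 -4 0 1"

```text
time_s: 6.7
ee_pos: [0.6373, -0.1305, 0.193]
eef_rot: [-0.002, -3.14, -0.001]
contact_force: [-0.9, -0.1, 0.3]
width: 0.999
grip_force: 0.0
```

Run:
```python
from h import *
snap('wrist','w3')
plan([.637,-.131,.2],90)
```

```text
t 6.75 pos [ 0.6369 -0.1296  0.1932] yaw 90.11 tilt [-0.001  0.001] w 1.001 gf 0.0 F [-0.5  1.3  0.9] | rz 0.002 d [-0.1 -1.4 -6.8]
```

View pics/w3.png

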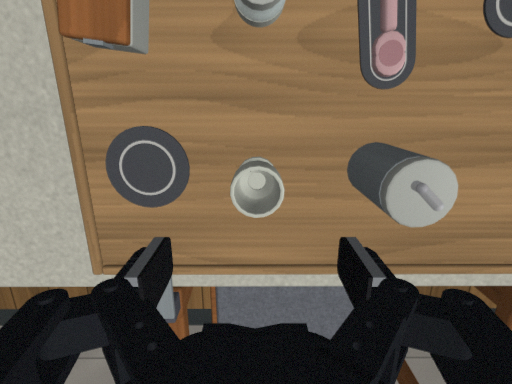

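The egg cup's rim centre is at (257,190), the large pad's centre at (148,167) and the straw lid's centre at (420,191). The spoon is lying on its pad.

Run:
```python
from h import *
f=lambda u,v,z:px2w('w3',u,v,z)[:2].round(4)
print('egg',f(257.5,188,.080),'pad',f(148,166.5,.019),'straw',f(419,190.5,.114),'spoon bowl',f(390.5,53,.031))
```

```text
egg [ 0.6367 -0.1275] pad [ 0.6299 -0.2477] straw [ 0.6288 -0.0015] spoon bowl [ 0.5177 -0.0007]
```

Emit:
arm_command:
  series: "0 0 0 0 1 40 1; 0 0 0 0 1 80 1; 0 0 0 0 1 115 1; 0 0 0 0 1 137 1; 0 0 0 0 1 137 1"

```text
time_s: 7.17
ee_pos: [0.6323, -0.1274, 0.0512]
eef_rot: [0.005, -3.131, -0.004]
contact_force: [-0.5, 0.3, -0.2]
width: 1.0
grip_force: 0.0
```

Emit:
arm_command:
  series: "0 0 0 0 0 0 0.7; 0 0 0 0 0 0 0.5; 0 0 0 0 0 0 0.3; 0 0 0 0 0 0 0; 0 0 0 0 0 0 0"
  grip_force: 30

```text
time_s: 7.58
ee_pos: [0.6401, -0.1297, 0.0596]
eef_rot: [0.0, 3.137, -0.001]
contact_force: [-1.5, 1.2, 7.3]
width: 0.559
grip_force: 30.1
```

Emit:
arm_command:
  series: "0 0 0 0 0 0 0; 0 0 0 0 0 0 0; 0 0 0 0 0 0 0"

```text
time_s: 7.83
ee_pos: [0.6401, -0.1297, 0.0597]
eef_rot: [0.0, 3.136, -0.001]
contact_force: [-0.9, 1.5, 7.2]
width: 0.554
grip_force: 30.1
```

Run:
```python
from h import *
plan([.4693,.1195,.2])
```

```text
t 7.83 pos [ 0.6401 -0.1297  0.0597] yaw 89.99 tilt [ 0.005 -0.001] w 0.554 gf 30.1 F [-0.9  1.5  7.2] | rz 0 d [ 170.9  249.2 -140.3]
```

Emit:
arm_command:
  series: "0 0 0 0 0 -20 0; 0 0 0 0 0 -60 0; 0 0 0 0 0 -100 0; 0 0 0 0 0 -140 0; 0 0 0 0 0 -145 0"

```text
time_s: 8.25
ee_pos: [0.643, -0.1306, 0.2118]
eef_rot: [0.001, 3.126, -0.005]
contact_force: [2.0, 0.0, 0.7]
width: 0.558
grip_force: 31.2
```

Emit:
arm_command:
  series: "0 0 0 15 22 0 0; 0 0 0 36 53 0 0; 0 0 0 58 85 0 0; 0 0 0 79 116 0 0; 0 0 0 100 147 0 0"

```text
time_s: 8.67
ee_pos: [0.5372, 0.0184, 0.2026]
eef_rot: [0.001, 3.139, -0.0]
contact_force: [0.3, 0.1, -0.5]
width: 0.559
grip_force: 31.2
```

Emit:
arm_command:
  series: "0 0 0 21 31 0 0; 0 0 0 42 62 0 0; 0 0 0 60 88 0 0; 0 0 0 71 102 0 0; 0 0 0 71 102 0 0"

```text
time_s: 9.08
ee_pos: [0.4646, 0.1237, 0.2026]
eef_rot: [-0.01, 3.14, 0.002]
contact_force: [0.1, -0.3, -0.8]
width: 0.56
grip_force: 31.2
```

Emit:
arm_command:
  series: "0 0 0 0 0 30 0; 0 0 0 0 0 60 0; 0 0 0 0 0 80 0; 0 0 0 0 0 80 0"

```text
time_s: 9.42
ee_pos: [0.4649, 0.1177, 0.1186]
eef_rot: [-0.002, -3.136, 0.003]
contact_force: [-1.6, 0.3, -0.8]
width: 0.557
grip_force: 31.3
```

Run:
```python
from h import *
snap('wrist','w4')
plan([.4693,.1195,.0627])
```

```text
t 9.47 pos [0.466  0.1182 0.1204] yaw 89.93 tilt [-0.003 -0.001] w 0.556 gf 31.3 F [-0.3 -0.5  0.4] | rz 0 d [-3.3  1.3 57.7]
```

View pics/w4.png

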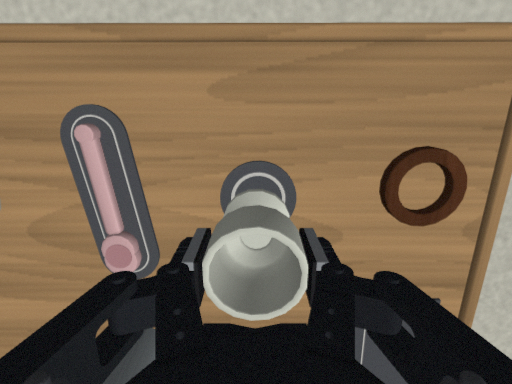

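The small pad's centre is at about (258,198). The held cup's rim centre is at about (255,272).

Run:
```python
from h import *
f=lambda u,v,z:px2w('w4',u,v,z)[:2].round(4)
print('pad',f(258.5,197.5,.019),f(258.5,160.5,.019),'cup',f(255,272,.1405),f(204,272,.1405),f(307,272,.1405))
```

```text
pad [0.4685 0.1212] [0.4361 0.1211] cup [0.4632 0.1182] [0.4631 0.0954] [0.4632 0.1414]
```

Emit:
arm_command:
  series: "0 0 0 -5 2 20 0; 0 0 0 -5 2 40 0; 0 0 0 -5 2 50 0; 0 0 0 -5 2 55 0; 0 0 0 -5 2 55 0"

```text
time_s: 9.88
ee_pos: [0.4722, 0.121, 0.0665]
eef_rot: [-0.002, -3.141, 0.0]
contact_force: [-0.0, -0.3, -1.2]
width: 0.556
grip_force: 31.3
```

Emit:
arm_command:
  series: "0 0 0 0 0 1 0; 0 0 0 0 0 2 0; 0 0 0 0 0 2 0"

```text
time_s: 10.13
ee_pos: [0.4727, 0.1214, 0.0651]
eef_rot: [0.001, 3.14, 0.0]
contact_force: [0.6, -0.3, 0.0]
width: 0.556
grip_force: 31.3
```

Emit:
arm_command:
  series: "0 0 0 0 0 1 0; 0 0 0 0 0 2 0; 0 0 0 0 0 2 0"

```text
time_s: 10.38
ee_pos: [0.4724, 0.1214, 0.0627]
eef_rot: [0.001, 3.141, 0.0]
contact_force: [-0.8, 1.3, 2.1]
width: 0.558
grip_force: 31.3
```

Emit:
arm_command:
  series: "0 0 0 0 0 1 0; 0 0 0 0 0 1 0.6; 0 0 0 0 0 1 0.7; 0 0 0 0 0 1 0.85; 0 0 0 0 0 1 1"

```text
time_s: 10.8
ee_pos: [0.4718, 0.1211, 0.0611]
eef_rot: [-0.001, -3.141, 0.0]
contact_force: [-0.0, 0.0, 0.7]
width: 0.949
grip_force: 0.0
```

Emit:
arm_command:
  series: "0 0 0 0 0 0 1; 0 0 0 0 0 -15 1; 0 0 0 0 0 -50 1; 0 0 0 0 0 -90 1; 0 0 0 0 0 -135 1"

```text
time_s: 11.22
ee_pos: [0.4707, 0.121, 0.1935]
eef_rot: [-0.001, -3.138, 0.0]
contact_force: [1.3, -0.2, -0.5]
width: 1.002
grip_force: 0.0
```

Run:
```python
from h import *
plan([.630,-.0015,.2],90)
```

```text
t 11.22 pos [0.4707 0.121  0.1935] yaw 89.97 tilt [-0.003 -0.   ] w 1.002 gf 0.0 F [ 1.3 -0.2 -0.5] | rz -0.001 d [-159.3 -122.5   -6.5]
```

Emit:
arm_command:
  series: "0 0 0 -30 -23 0 1; 0 0 0 -61 -47 0 1; 0 0 0 -92 -71 0 1; 0 0 0 -123 -95 0 1; 0 0 0 -150 -116 0 1"

```text
time_s: 11.63
ee_pos: [0.6236, 0.0028, 0.193]
eef_rot: [0.003, 3.141, -0.001]
contact_force: [0.1, 0.0, -0.4]
width: 0.999
grip_force: 0.0
```

Emit:
arm_command:
  series: "0 0 0 -9 -7 0 1; 0 0 0 -9 -7 0 1; 0 0 0 -9 -7 0 1; 0 0 0 -9 -7 0 1"

```text
time_s: 11.97
ee_pos: [0.6296, -0.0001, 0.1925]
eef_rot: [0.002, -3.14, -0.002]
contact_force: [-0.1, -0.3, 0.5]
width: 0.997
grip_force: 0.0
```

Run:
```python
from h import *
plan([.630,-.0015,.082],90)
```

```text
t 11.97 pos [ 6.296e-01 -1.000e-04  1.925e-01] yaw 90.06 tilt [-0.002  0.001] w 0.997 gf 0.0 F [-0.1 -0.3  0.5] | rz 0.001 d [ -0.4  -1.4 110.5]
```

Emit:
arm_command:
  series: "0 0 0 0 -1 35 1; 0 0 0 0 -1 70 1; 0 0 0 0 -1 95 1; 0 0 0 0 -1 110 1; 0 0 0 0 -1 110 1"

```text
time_s: 12.38
ee_pos: [0.6265, -0.0009, 0.0792]
eef_rot: [0.003, -3.134, -0.001]
contact_force: [-1.1, 0.5, -0.8]
width: 1.001
grip_force: 0.0
```

Emit:
arm_command:
  series: "0 0 0 0 0 0 0.8; 0 0 0 0 0 0 0.6; 0 0 0 0 0 0 0.3; 0 0 0 0 0 0 0; 0 0 0 0 0 0 0"
  grip_force: 40

```text
time_s: 12.8
ee_pos: [0.6324, -0.0019, 0.0851]
eef_rot: [0.0, 3.138, 0.001]
contact_force: [-1.1, 2.0, 6.4]
width: 0.667
grip_force: 43.3
```

Emit:
arm_command:
  series: "0 0 0 0 0 0 0; 0 0 0 0 0 0 0; 0 0 0 0 0 0 0"

```text
time_s: 13.05
ee_pos: [0.6324, -0.0019, 0.0851]
eef_rot: [0.0, 3.138, 0.001]
contact_force: [-1.0, 2.8, 6.2]
width: 0.668
grip_force: 43.3
```

Run:
```python
from h import *
plan([.631,-.249,.2])
```

```text
t 13.05 pos [ 0.6324 -0.0019  0.0851] yaw 89.99 tilt [0.003 0.001] w 0.668 gf 43.3 F [-1.   2.8  6.2] | rz 0 d [   1.4 -247.1 -114.9]
```

Emit:
arm_command:
  series: "0 0 0 0 0 -15 0; 0 0 0 0 0 -35 0; 0 0 0 0 0 -55 0; 0 0 0 0 0 -60 0; 0 0 0 0 -15 -60 0"

```text
time_s: 13.47
ee_pos: [0.6324, -0.014, 0.1452]
eef_rot: [-0.006, 3.137, 0.004]
contact_force: [0.1, 1.6, -1.3]
width: 0.675
grip_force: 43.0
```

Emit:
arm_command:
  series: "0 0 0 0 -30 0 0; 0 0 0 0 -65 0 0; 0 0 0 0 -100 0 0; 0 0 0 0 -135 0 0; 0 0 0 0 -170 0 0"

```text
time_s: 13.88
ee_pos: [0.629, -0.1912, 0.1412]
eef_rot: [-0.002, -3.139, 0.001]
contact_force: [0.6, 0.1, -1.5]
width: 0.671
grip_force: 43.1
```

Emit:
arm_command:
  series: "0 0 0 1 -30 0 0; 0 0 0 1 -50 0 0; 0 0 0 1 -62 0 0; 0 0 0 1 -62 0 0; 0 0 0 1 -62 0 0"

```text
time_s: 14.3
ee_pos: [0.6288, -0.2499, 0.1417]
eef_rot: [-0.003, -3.14, -0.002]
contact_force: [-0.1, 0.9, -1.5]
width: 0.667
grip_force: 43.1
```

Run:
```python
from h import *
snap('wrist','w5')
plan([.631,-.249,.0881])
```

```text
t 14.35 pos [ 0.6295 -0.2479  0.1421] yaw 90.03 tilt [-0.001  0.002] w 0.672 gf 43.1 F [ 0.4  0.5 -1. ] | rz 0 d [-1.5 -1.1 54. ]
```

View pics/w5.png

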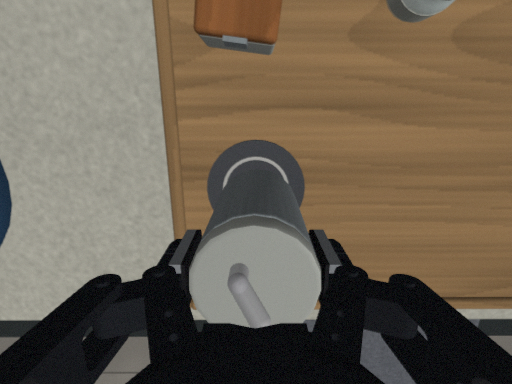

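The large pad's centre is at (256,188). The lid centre is at (256,277), with edges at columns 191 and 321.

Run:
```python
from h import *
f=lambda u,v,z:px2w('w5',u,v,z)[:2].round(4)
print('pad',f(255.5,188,.019),f(255.5,140.5,.019),'cup',f(256,275,.171),f(191,275,.171),f(321,275,.171),f(256,215,.171))
```

```text
pad [ 0.6311 -0.2486] [ 0.5867 -0.2485] cup [ 0.6237 -0.2491] [ 0.6236 -0.2762] [ 0.6238 -0.2219] [ 0.5967 -0.2491]
```

Emit:
arm_command:
  series: "0 0 0 -6 0 20 0; 0 0 0 -6 0 40 0; 0 0 0 -6 0 48 0; 0 0 0 -6 0 51 0; 0 0 0 -6 0 51 0"

```text
time_s: 14.77
ee_pos: [0.6354, -0.2478, 0.091]
eef_rot: [0.002, -3.14, -0.002]
contact_force: [0.2, 0.0, -1.2]
width: 0.668
grip_force: 43.1
```

Emit:
arm_command:
  series: "0 0 0 0 0 1 0; 0 0 0 0 0 2 0; 0 0 0 0 0 2 0"

```text
time_s: 15.02
ee_pos: [0.6364, -0.25, 0.091]
eef_rot: [0.001, 3.14, -0.001]
contact_force: [0.2, -0.0, -2.1]
width: 0.67
grip_force: 43.1
```

Emit:
arm_command:
  series: "0 0 0 0 0 1 0; 0 0 0 0 0 1.5 0; 0 0 0 0 0 1.5 0"

```text
time_s: 15.27
ee_pos: [0.6357, -0.25, 0.0886]
eef_rot: [0.002, 3.141, -0.0]
contact_force: [-0.5, -0.1, -1.3]
width: 0.667
grip_force: 43.1
```

Emit:
arm_command:
  series: "0 0 0 0 0 1 0; 0 0 0 0 0 1.5 0; 0 0 0 0 0 1.5 0"

```text
time_s: 15.52
ee_pos: [0.6362, -0.25, 0.0881]
eef_rot: [0.001, 3.141, -0.001]
contact_force: [-2.5, 0.7, 5.1]
width: 0.669
grip_force: 43.3
```

Emit:
arm_command:
  series: "0 0 0 0 0 0 0.7; 0 0 0 0 0 0 0.8; 0 0 0 0 0 0 0.9; 0 0 0 0 0 0 1; 0 0 0 0 0 0 1"

```text
time_s: 15.93
ee_pos: [0.6357, -0.2499, 0.0868]
eef_rot: [-0.001, -3.141, -0.0]
contact_force: [-0.9, -0.2, -0.1]
width: 0.998
grip_force: 0.0
```

Emit:
arm_command:
  series: "0 0 0 0 0 -10 1; 0 0 0 0 0 -30 1; 0 0 0 0 0 -60 1; 0 0 0 0 0 -95 1; 0 0 0 0 0 -110 1"

```text
time_s: 16.35
ee_pos: [0.638, -0.2505, 0.2027]
eef_rot: [0.001, 3.135, -0.003]
contact_force: [0.4, -0.6, 0.1]
width: 0.997
grip_force: 0.0
```

Run:
```python
from h import *
plan([.460,-.2575,.2],82.5)
```

```text
t 16.35 pos [ 0.638  -0.2505  0.2027] yaw 89.96 tilt [ 0.006 -0.002] w 0.997 gf 0.0 F [ 0.4 -0.6  0.1] | rz 0.13 d [178.   -7.1   2.7]
```

Emit:
arm_command:
  series: "0 0 0 35 -1 0 1; 0 0 0 75 -3 0 1; 0 0 0 115 -5 0 1; 0 0 0 150 -7 0 1; 0 0 0 176 -7 0 1"

```text
time_s: 16.77
ee_pos: [0.4564, -0.2575, 0.1975]
eef_rot: [-0.004, -3.14, 0.001]
contact_force: [-0.2, -1.2, 0.6]
width: 1.001
grip_force: 0.0
```

Emit:
arm_command:
  series: "0 0 0.1 0 0 0 1; 0 0 0.13 0 0 0 1; 0 0 0.13 0 0 0 1; 0 0 0.13 0 0 0 1"

```text
time_s: 17.1
ee_pos: [0.4601, -0.2568, 0.1978]
eef_rot: [0.203, 3.134, -0.001]
contact_force: [0.7, 0.4, 0.3]
width: 0.994
grip_force: 0.0
```

Run:
```python
from h import *
snap('wrist','w6')
plan([.460,-.2575,.045],82.5)
```

```text
t 17.15 pos [ 0.4602 -0.2567  0.1975] yaw 82.61 tilt [ 0.001 -0.   ] w 0.996 gf 0.0 F [-0.5  0.7  0.7] | rz 0.002 d [ 1.000e-01 -8.000e-01  1.525e+02]
```

View pics/w6.png

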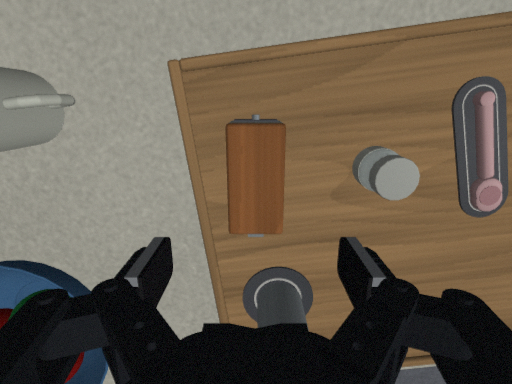

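The box is square to the tool. Its lid spans columns 227 to 285 and rows 124 to 234.

Run:
```python
from h import *
f=lambda u,v,z:px2w('w6',u,v,z)[:2].round(4)
print(f(256,179,.07),f(255.5,124,.07),f(256,234,.07))
```

```text
[ 0.4555 -0.2547] [ 0.4048 -0.2486] [ 0.5125 -0.2621]
```

Emit:
arm_command:
  series: "0 0 0 0 0 40 1; 0 0 0 0 0 80 1; 0 0 0 0 0 120 1; 0 0 0 0 0 145 1; 0 0 0 0 0 152 1"

```text
time_s: 17.57
ee_pos: [0.457, -0.2548, 0.0407]
eef_rot: [-0.202, -3.128, -0.005]
contact_force: [-0.3, 0.6, 0.4]
width: 1.004
grip_force: 0.0
```

Emit:
arm_command:
  series: "0 0 0 0 0 0 0.8; 0 0 0 0 0 0 0.6; 0 0 0 0 0 0 0.3; 0 0 0 0 0 0 0; 0 0 0 0 0 0 0"
  grip_force: 45

```text
time_s: 17.98
ee_pos: [0.4612, -0.2574, 0.0468]
eef_rot: [0.205, 3.132, -0.002]
contact_force: [0.6, 0.2, 4.2]
width: 0.635
grip_force: 50.1
```

Emit:
arm_command:
  series: "0 0 0 0 0 0 0; 0 0 0 0 0 0 0; 0 0 0 0 0 0 0"

```text
time_s: 18.23
ee_pos: [0.4612, -0.2575, 0.0468]
eef_rot: [0.205, 3.132, -0.002]
contact_force: [-0.2, -0.3, 7.6]
width: 0.637
grip_force: 50.5
```

Run:
```python
from h import *
plan([.640,.257,.2],91)
```

```text
t 18.23 pos [ 0.4612 -0.2575  0.0468] yaw 82.51 tilt [ 0.003 -0.002] w 0.637 gf 50.5 F [-0.2 -0.3  7.6] | rz -0.148 d [-110.2  533.4 -153.2]
```

Emit:
arm_command:
  series: "0 0 0 0 0 -15 0; 0 0 0 0 0 -45 0; 0 0 0 0 0 -80 0; 0 0 0 0 0 -110 0; 0 0 0 0 0 -115 0"

```text
time_s: 18.65
ee_pos: [0.4627, -0.2583, 0.1655]
eef_rot: [0.205, 3.127, -0.006]
contact_force: [1.2, -0.7, -2.8]
width: 0.636
grip_force: 49.6
```

Emit:
arm_command:
  series: "0 0 0 -4 20 0 0; 0 0 0 -11 55 0 0; 0 0 0 -19 92 0 0; 0 0 0 -27 130 0 0; 0 0 0 -35 168 0 0"

```text
time_s: 19.07
ee_pos: [0.5158, -0.0935, 0.1594]
eef_rot: [-0.207, -3.134, 0.0]
contact_force: [1.0, -0.3, -2.7]
width: 0.636
grip_force: 49.5
```

Emit:
arm_command:
  series: "0 0 0 -8 38 0 0; 0 0 0 -16 76 0 0; 0 0 0 -24 114 0 0; 0 0 0 -32 152 0 0; 0 0 0 -40 190 0 0"

```text
time_s: 19.48
ee_pos: [0.5803, 0.0899, 0.1591]
eef_rot: [-0.205, -3.134, 0.001]
contact_force: [0.3, -0.6, -3.9]
width: 0.633
grip_force: 49.5
```

Emit:
arm_command:
  series: "0 0 0 -8 38 0 0; 0 0 0 -16 76 0 0; 0 0 0 -24 114 0 0; 0 0 0 -32 150 0 0; 0 0 0 -37 175 0 0"

```text
time_s: 19.9
ee_pos: [0.6397, 0.2615, 0.1589]
eef_rot: [-0.201, -3.134, -0.003]
contact_force: [0.2, 0.7, -1.9]
width: 0.637
grip_force: 49.3
```

Emit:
arm_command:
  series: "0 0 -0.1 0 0 0 0; 0 0 -0.148 0 0 0 0; 0 0 -0.148 0 0 0 0; 0 0 -0.148 0 0 0 0"

```text
time_s: 20.23
ee_pos: [0.6397, 0.2563, 0.1587]
eef_rot: [0.024, -3.14, 0.001]
contact_force: [-0.6, -0.3, -3.6]
width: 0.635
grip_force: 49.5
```

Run:
```python
from h import *
snap('wrist','w7')
plan([.6425,.257,.0498],91)
```

```text
t 20.28 pos [0.6399 0.2561 0.1591] yaw 90.84 tilt [-0.001 -0.001] w 0.637 gf 49.5 F [ 0.9 -0.9 -3.4] | rz -0.003 d [ -2.6   0.8 109.3]
```

View pics/w7.png

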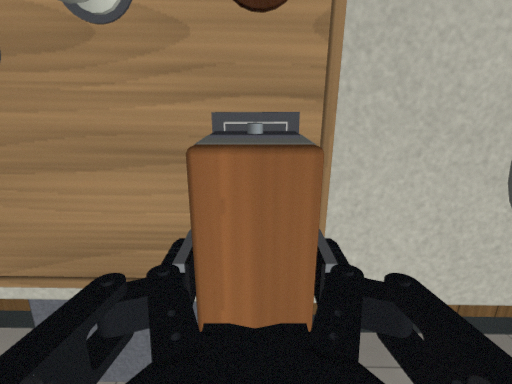

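The pad's near edge is at row 112, columns 212 to 299. The box lid's edge is at row 147, columns 188 to 322.

Run:
```python
from h import *
f=lambda u,v,z:px2w('w7',u,v,z)[:2].round(4)
print('pad end +66',f(255.5,112,.019)+[.066,.001],'box end +55',f(255,146,.182)+[.055,.001])
print('pad side c',f(212,112,.019),f(299,112,.019))
```

```text
pad end +66 [0.6394 0.2574] box end +55 [0.6365 0.2569]
pad side c [0.574 0.216] [0.5728 0.2968]
```

Shift the box 3 mm in x, then lower it.

Emit:
arm_command:
  series: "0 0 0 -3 0.5 35 0; 0 0 0 -3 0.5 70 0; 0 0 0 -3 0.5 95 0; 0 0 0 -3 0.5 106 0; 0 0 0 -3 0.5 106 0"

```text
time_s: 20.7
ee_pos: [0.6416, 0.2559, 0.0517]
eef_rot: [0.024, -3.137, 0.004]
contact_force: [-0.1, -0.4, -2.9]
width: 0.636
grip_force: 50.4
```

Emit:
arm_command:
  series: "0 0 0 0 0 1 0; 0 0 0 0 0 2 0; 0 0 0 0 0 2 0"

```text
time_s: 20.95
ee_pos: [0.6441, 0.2579, 0.0531]
eef_rot: [-0.026, 3.14, 0.001]
contact_force: [-0.6, -0.2, -2.3]
width: 0.635
grip_force: 50.4
```

Emit:
arm_command:
  series: "0 0 0 0 0 1 0; 0 0 0 0 0 1.5 0; 0 0 0 0 0 1.5 0"

```text
time_s: 21.2
ee_pos: [0.6434, 0.2577, 0.0508]
eef_rot: [-0.027, 3.141, 0.0]
contact_force: [0.8, 0.0, -2.7]
width: 0.635
grip_force: 50.4
```

Emit:
arm_command:
  series: "0 0 0 0 0 1 0; 0 0 0 0 0 1.5 0; 0 0 0 0 0 2 0; 0 0 0 0 0 2 0"

```text
time_s: 21.53
ee_pos: [0.6437, 0.2577, 0.0495]
eef_rot: [-0.027, 3.141, 0.0]
contact_force: [-1.4, -0.8, 4.4]
width: 0.637
grip_force: 51.4
```

Emit:
arm_command:
  series: "0 0 0 0 0 0 0.7; 0 0 0 0 0 0 0.8; 0 0 0 0 0 0 0.9; 0 0 0 0 0 0 1; 0 0 0 0 0 0 1"

```text
time_s: 21.95
ee_pos: [0.6433, 0.2577, 0.0483]
eef_rot: [0.027, -3.141, -0.0]
contact_force: [0.1, -0.5, -0.1]
width: 1.0
grip_force: 0.0
```

Emit:
arm_command:
  series: "0 0 0 0 0 -15 1; 0 0 0 0 0 -50 1; 0 0 0 0 0 -90 1; 0 0 0 0 0 -130 1; 0 0 0 0 0 -170 1"

```text
time_s: 22.37
ee_pos: [0.643, 0.2577, 0.2214]
eef_rot: [-0.028, 3.141, 0.001]
contact_force: [0.3, 0.5, -0.2]
width: 0.997
grip_force: 0.0
```

Emit:
arm_command:
  series: "0 0 0 0 35 0 1; 0 0 0 0 70 0 1; 0 0 0 0 105 0 1; 0 0 0 10 140 0 1; 0 0 0 20 170 0 1"

```text
time_s: 22.78
ee_pos: [0.6198, 0.4297, 0.2199]
eef_rot: [-0.027, 3.141, 0.003]
contact_force: [0.4, 1.6, 0.3]
width: 1.002
grip_force: 0.0
```

Emit:
arm_command:
  series: "0 0 0 40 20 0 1; 0 0 0 80 40 0 1; 0 0 0 120 60 0 1; 0 0 0 150 80 0 1; 0 0 0 150 80 0 1"

```text
time_s: 23.2
ee_pos: [0.4578, 0.5122, 0.2205]
eef_rot: [0.047, -3.136, -0.008]
contact_force: [-2.0, 1.3, 0.0]
width: 1.001
grip_force: 0.0
```

Run:
```python
from h import *
snap('top','top1')
im=np.load('pics/top1.npz')['im'][75:225,80:305,::-1]
cv2.imwrite('pics/crop1.png',cv2.resize(im,None,fx=3.5,fy=3.5,interpolation=cv2.INTER_CUBIC))
```

```text
(no output)
```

View pics/crop1.png

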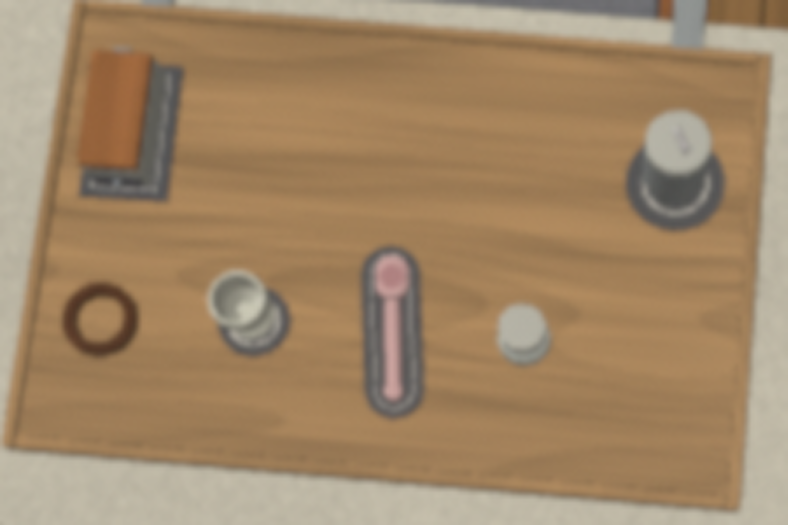

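All four items are on their pads. The egg rim is at (238,299), the straw lid at (679,142), the box lid corners at about (93,51) to (138,167), and the spoon runs from (392,275) to (393,400).

Run:
```python
from h import *
f=lambda x,y,z:px2w('top1',80+(x+.5)/3.5-.5,75+(y+.5)/3.5-.5,z)[:2].round(4)
print('egg',f(238,298,.083),'vs',f(254,320.5,.019));print('straw',f(679,142,.117),'vs',f(675,182.5,.019))
c=[f(*q,.073) for q in((94,50),(154,54),(139,167),(79,163))];print('box',np.mean(c,0),'vs .639,.2545',np.degrees(np.arctan2(*((c[0]+c[1]-c[2]-c[3]))[::-1])))
print('spoon bowl',f(392,275,.031),f(393,400,.031))
```

```text
egg [0.4743 0.1192] vs [0.4695 0.1185]
straw [ 0.6363 -0.2499] vs [ 0.6321 -0.2507]
box [0.6409  0.25305] vs .639,.2545 1.1789796425945136
spoon bowl [ 0.5194 -0.0031] [ 0.4055 -0.0168]
```

```bash
python3 -c "
from bench import arm
print(arm.finish_job())"
```

```text
the job is handed in; nothing more can be done
None
```

The egg cup, straw cup, spoon and lunch box are each set on their pads, about 5 mm or less off centre by the top camera; the jar and ring were not moved, and I handed the job in at about 23 s with no verdict returned.

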